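# Brace a carton of pipe bends in the corner stop and open its flaps

### The job

First push the cardboard carton along the bench until it sits square and flush in the corner of the steel stop, touching both bars. Then swing both of its half-raised top flaps outwards, well past upright, so that the pipe bends inside lie exposed. Keep the carton upright and home in the corner, and leave the flange, the wrench and the tin where they are.

Things in the scene. Friction and masses are not known exactly. Their poses are not given: they have to be found in the camera images.
- carton: Loose open-topped cardboard carton with two flaps, holding steel pipe bends (about 0.5 kg in all). 140 mm along its x, 190 mm along its y, 85 mm high without flaps, walls 5 mm. Origin: centre of its underside; z up. Its +x face and +y face go against the two bars of the stop. The contents reach no higher than 51 mm above the bench.
- carton_corner (a point): The lower outer corner of the carton at its +x, +y edge (70 mm, 95 mm from the carton's origin): it belongs in the inner corner of the stop. Axes as the carton's.
- flap_near (a joint): Hinge of the flap on the carton's -x (robot) side, rad: at 0, its lowest, it slopes up 0.6 rad above level; 0.97 is upright, 1.9 fully folded back (limit). Hinge line along the carton's y at x = -70 mm, z = 85 mm. Flap 60 mm long from the hinge, 188 mm wide, 4 mm thick. It stays where it is left; starts half raised, leaning over the opening.
- flap_far (a joint): The same for the flap on the carton's +x side; hinge line at x = +70 mm, z = 85 mm. Seen from above, the slot between the two free edges is 40 mm wide or more.
- near_edge (a point): Middle of the free edge of flap_near.
- far_edge (a point): Middle of the free edge of flap_far.
- stop: Corner stop of two grey steel angle bars, fixed to the bench. Origin: the inner corner at bench level, z up. One bar runs from it 230 mm along -y (its face looks to -x), the other 190 mm along -x (its face looks to -y). Bars 50 mm high, 12 mm thick, with 6 mm high bolted feet 40 mm wide on the outer side. The carton starts about 10 to 100 mm short of both bars, turned by up to 0.2 rad.
- flange: Bystander: round steel pipe flange, 120 mm across, 45 mm high, origin under its centre.
- wrench: Bystander: steel wrench, 200 mm long, lying flat.
- tin: Bystander: grey tin, 90 mm across, 100 mm high, origin under its centre.
There are look-alikes about, which are no part of the job. What is meant by the carton is not black, blue or red, and is the larger of those in its own colour.

How it is judged:
On the way, in this order (a step that is already met when the one before it is completed fails the run):
1. the carton sits square and flush in the corner of the stop (x of carton_corner in the frame of stop between -0.006 and 0.004 m and y of carton_corner in the frame of stop between -0.006 and 0.004 m and angle between the x axis of carton and the x axis of stop, either way round below 0.04 rad and angle between carton's own z axis and vertical below 0.05 rad), for 0.2 s.
2. both flaps are swung past upright (value of joint each of flap_near, flap_far above 1.15 rad), for 0.2 s.
At the end, for the whole second after the job is handed in: The carton stands upright and at rest in the corner: its corner within 6 mm of the stop's inner corner along each bar direction, square to it within 0.04 rad; both flaps stay open beyond a joint value of 1.15 rad (0.97 is upright) (all of step 1 and all of step 2 and linear speed of carton below 0.01 m/s and velocity of joint flap_near between -0.1 and 0.1 rad/s and velocity of joint flap_far between -0.1 and 0.1 rad/s); the robot touches nothing.
It fails at once if the steel pipe flange is moved by more than 30 mm (distance of flange from where it was at the start of the episode above 0.03 m).
It fails at once if the wrench is moved by more than 30 mm (distance of wrench from where it was at the start of the episode above 0.03 m).
It fails at once if the tin is moved by more than 30 mm (distance of tin from where it was at the start of the episode above 0.03 m).
It fails at once if the carton is tipped by more than 0.35 rad (angle between carton's own z axis and vertical above 0.35 rad).
It also fails if it takes over 64 s, if anything falls off the work surface, if the arm or the gripper's body presses on something with over 40 N, if the wrist force passes 120 N, or if a joint passes its speed limit or range.

### The arm

A 7-joint arm with a two-finger parallel gripper is mounted at the origin on the work surface. World frame = base frame: x ahead of the robot, y to its left, z up, the work surface at z = 0. Lengths are in m, angles in rad, forces in N, time in s.
With the tool pointing down it reaches from about 0.4 to 0.875 m from the base axis. Payload 4.4 kg.
Tool frame: the origin (TCP) lies between the finger pads; the fingertips stand manip.tip_reach ahead of it and the grasp point (between the pads) lies 2 mm behind it (manip.tip_reach is the distance from the TCP to the fingertips, in m); z points along the fingers, y is the direction in which the jaws open and shut (so a half turn about z gives the same grasp; the last joint's range is limited). The gripper opens to 85 mm and grips with 20 to 120 N. Pads are 22 mm wide; open, the fingers measure 114 mm over their backs; the gripper's body (76 mm by 85 mm) begins 54 mm behind the grasp point. The pads swing forward as they close: fully open they stand 13 mm farther back than shut.
Start: joints at [-1.179, 0.628, 0.038, 1.517, -0.027, 0.996, -0.02], TCP at [0.287, 0.583, 0.248] pointing down, gripper open.
Joint ranges: [-3.06, 3.06], [-0.37, 2.12], [-1.25, 1.32], [0.18, 2.47], [-1.1, 4.24], [0.23, 1.98], [-2.94, 2.94]. Speed limits (rad/s): [2.57, 2.57, 3.14, 3.14, 3.14, 3.14, 3.14].

### API

Orientations are given as a unit quaternion [x, y, z, w].
In Python, from rig import readout, cams, hand_in, manip gives the robot as it stands. The module is installed in compiled form; this text tells all that it offers.
- The arm moves only by the shell command python3 -m jog 'ROWS' [OPENING] [FORCE]. ROWS is JSON, a list of rows, each an object of numbers: "tx", "ty", "tz": the shift along the tool's x, y, z as a fraction of full scale; "yaw": the turn about the tool's z as a fraction of full scale. In form: [{"tx": .., "ty": .., "tz": .., "yaw": ..}, ...]. A call has 1 to 5 rows; each row is the pose to reach, as a shift and turn from the pose commanded when the call began, along the tool's axes at that moment, turning the shorter way round; what a row does not reach only later rows make up. Full scale, the value 1, is 120 mm for a shift and 360 degrees for a turn. A row lasts 1/8 s, in which the tool goes at most 62.5 mm and 10.7 degrees, less where a joint would pass 70% of its speed; a pose out of reach is approached as far as the arm can. A call with a number of a shift or a turn outside -1 to 1 is refused whole. A call with a gripper value outside its range is refused whole. OPENING is the opening, from 0 (shut) to 1 (fully open), set as the call begins (- or left out, the last holds). The fingers move at their own pace and stop on an object; FORCE is the grip in N (left out, the last holds). Time passes only in rows, so rows that repeat a pose let the fingers close. It gives the time, the measured TCP pose, the force and the opening at its end, in the units of the state.
- readout.get_obs(): the state, without advancing time (a new reading comes with each control period).
- cams.get_image(name): name is "scene" or "top"; returns a dict with "frame" (384x512x3 uint8, red, green, blue), "intrinsics" (3x3 intrinsics, pixels), "R" (3x3) and "t" (3): a world point X has camera coordinates R X + t. Camera axes: x right, y down, z forward; pixel columns grow to the right and rows downward; lengths in m; the calibration is good to about 2 mm. A picture is of the moment at which its call begins. There is no depth.
- hand_in(): hands the job in, once; it reports no verdict.
Trained networks look in a picture, given as the dict that the camera call returned (one of the last four; its "shot" number tells which), for a name from the list of things; names that differ only in an ending like _2 or _b are one class to them, and where a whole thing is asked for, a point or a joint stands for the part that bears it (a point fixed in the world has none). Each returns a list of dicts, best first, with "conf" (0 to 1); they miss things now and then, are a little off and sometimes report something else, mostly with a low value. They report only what shows in the picture. A call takes as long as a camera call. They do not tell look-alikes from the thing itself.
- cams.regions_of(picture, thing): "region" (384x512 bool, what is visible of it) and "rect" ([left, top, right, bottom] in pixels, round what is visible of it).
The state is a dict: "time": time; "joint_positions": joint angles; "qd": joint speeds; "effort": joint torques, N m; "eef_pos": TCP position; "eef_rot": TCP orientation; "contact_force": force on the tool from outside, world axes, zero at the start; "wrist_torque": the same for the moment, N m; "opening": finger opening in m.
Only numpy, scipy, OpenCV 4.12 (cv2) and the standard library are available. Lean on these libraries where they do the work, as an engineer would, in place of code of your own. Each camera call takes 0.05 s, during which the arm holds its last target. There are 200 camera calls.

## Working session

There is one attempt and no reset: what is moved stays moved. The work goes in short steps, Python scripts to look and compute and a shell command to move; the robot and the scene stay as the last step left them, time stands still between calls to the robot, and variables do not carry over. Pictures are saved under pics/ and viewed, about 8 in all and at most 12, crops included, and the job is handed in when it is done.

```bash
mkdir -p pics; python3 - <<'E'
from rig import readout,cams,manip
import cv2,numpy as np
o=readout.get_obs();print({k:np.round(v,3) for k,v in o.items()},manip.tip_reach)
for n in("scene","top"):
    p=cams.get_image(n);cv2.imwrite(f"pics/{n}0.png",cv2.resize(p["frame"][:,:,::-1],(800,600)))
    print(n,p["intrinsics"].round(1).tolist(),p["R"].round(4).tolist(),p["t"].round(4).tolist())
    for th in("carton","stop","flange","wrench","tin","flap_near"):
        print(th,[(r["conf"],[int(v) for v in r["rect"]]) for r in cams.regions_of(p,th)][:5])
E
```

```text
{'time': np.float64(0.0), 'joint_positions': array([-1.179,  0.629,  0.038,  1.518, -0.027,  0.996, -0.02 ]), 'qd': array([ 0.001, -0.   , -0.001,  0.001,  0.   ,  0.001,  0.002]), 'effort': array([-0.0000e+00, -5.6341e+01,  1.2260e+00, -1.9344e+01,  1.1000e-02,
        1.1000e-02,  0.0000e+00]), 'eef_pos': array([0.287, 0.583, 0.247]), 'eef_rot': array([ 0.227,  0.974, -0.001, -0.   ]), 'contact_force': array([-0.61 ,  0.358,  1.045]), 'wrist_torque': array([ 0.001, -0.016,  0.031]), 'opening': np.float64(0.085)} 0.017
scene [[359.3, 0.0, 250.2], [0.0, 359.3, 192.7], [0.0, 0.0, 1.0]] [[0.133, 0.9911, -0.0106], [0.7081, -0.1025, -0.6986], [-0.6935, 0.0854, -0.7154]] [-0.0077, -0.3144, 1.7517]
carton [(0.95, [186, 252, 239, 293]), (0.9, [158, 143, 211, 171]), (0.84, [230, 182, 286, 228]), (0.55, [177, 178, 217, 216])]
stop []
flange []
wrench [(0.63, [134, 180, 153, 213])]
tin [(0.82, [141, 220, 173, 257])]
flap_near [(0.65, [157, 140, 203, 158]), (0.62, [191, 250, 235, 264]), (0.57, [179, 185, 210, 203]), (0.47, [264, 182, 286, 186])]
top [[376.5, 0.0, 256.8], [0.0, 376.5, 192.0], [0.0, 0.0, 1.0]] [[0.0242, -0.9994, 0.0228], [-0.9921, -0.0269, -0.1228], [0.1234, -0.0196, -0.9922]] [-0.0829, 0.5283, 1.1207]
carton [(0.82, [103, 220, 184, 279]), (0.67, [292, 192, 345, 238]), (0.62, [281, 77, 340, 129]), (0.61, [203, 153, 280, 218]), (0.56, [299, 263, 375, 334])]
stop [(0.92, [177, 132, 272, 205])]
flange [(0.6, [90, 161, 130, 198])]
wrench [(0.67, [375, 206, 400, 270]), (0.23, [210, 155, 280, 182])]
tin [(0.85, [351, 136, 388, 169]), (0.39, [369, 204, 400, 271])]
flap_near [(0.97, [204, 184, 269, 216]), (0.94, [105, 248, 172, 280]), (0.67, [309, 192, 347, 220]), (0.63, [311, 267, 378, 300]), (0.61, [283, 96, 333, 123])]
```

View pics/top0.png

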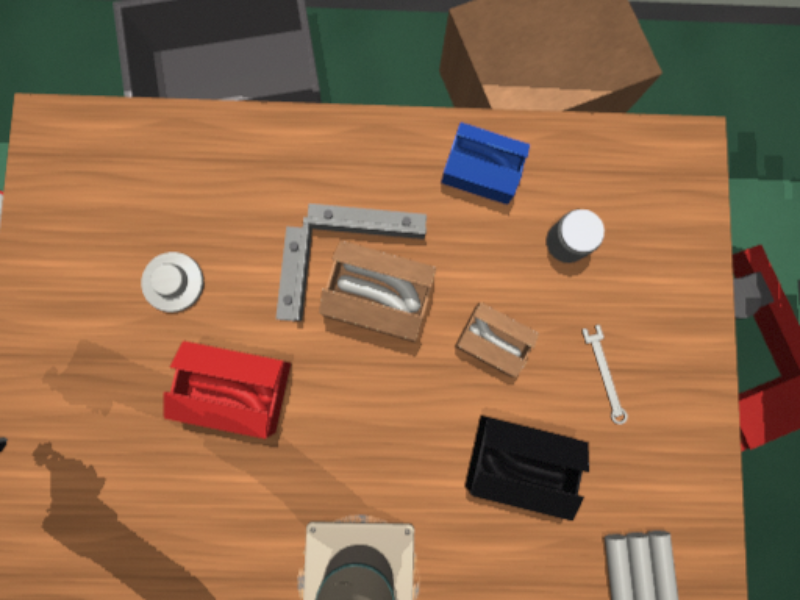

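View pics/scene0.png

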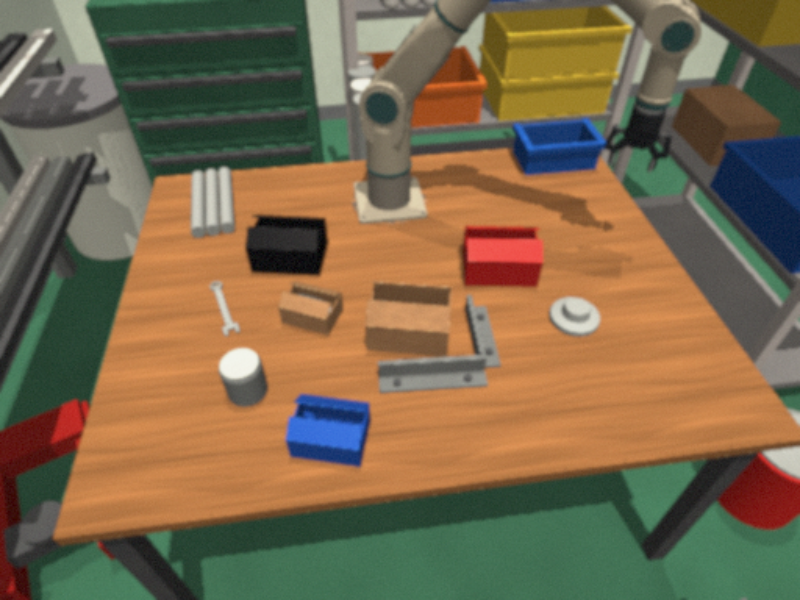

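The top view shows two cardboard cartons: a large one at (378,290) and a small one at (497,342), in 800x600 pixels. The others are black, blue and red. The large cardboard one, next to the stop corner at (307,235), is the one meant. I'll confirm it in an enlarged crop and measure it.

```bash
cat > h.py <<'E'
import numpy as np,cv2
from rig import readout,cams,manip
def proj(p,X):
    c=np.atleast_2d(X)@p["R"].T+p["t"]; u=c@p["intrinsics"].T; return u[:,:2]/u[:,2:]
def unproj(p,uv,z):
    d=np.linalg.inv(p["intrinsics"])@np.array([uv[0],uv[1],1.]); d=p["R"].T@d; C=-p["R"].T@p["t"]
    return C+d*(z-C[2])/d[2]
def crop(p,box,s,name,lines=()):
    x0,y0,x1,y1=box; im=cv2.resize(p["frame"][y0:y1,x0:x1,::-1],None,fx=s,fy=s,interpolation=cv2.INTER_CUBIC)
    for X,col in lines:
        q=((proj(p,X)-[x0,y0]+.5)*s).astype(int); cv2.polylines(im,[q.reshape(-1,1,2)],False,col,1)
    cv2.imwrite("pics/"+name,im)
def tf(pose,L):  # pose x,y,th
    c,s=np.cos(pose[2]),np.sin(pose[2]); L=np.array(L,float)
    return np.c_[pose[0]+c*L[:,0]-s*L[:,1],pose[1]+s*L[:,0]+c*L[:,1],L[:,2]]
def carton_lines(pose,qn=None,qf=None):
    r=[(tf(pose,[(a,b,z) for a,b in((70,95),(-70,95),(-70,-95),(70,-95),(70,95))for z in[zz]])if 0 else tf(pose,np.array([(.07,.095,zz),(-.07,.095,zz),(-.07,-.095,zz),(.07,-.095,zz),(.07,.095,zz)])),(0,255,0)if zz else(255,255,0)) for zz in(0,.085)]
    for q,s in((qn,-1),(qf,1)):
        if q is not None:
            a=.6+q; x=s*(.07-.06*np.cos(a)); z=.085+.06*np.sin(a)
            r.append((tf(pose,[(s*.07,-.094,.085),(x,-.094,z),(x,.094,z),(s*.07,.094,.085)]),(255,0,255)))
    return r
def stop_lines(pose):
    return [(tf(pose,[(-.19,0,z),(0,0,z),(0,-.23,z)]),(0,0,255) if z else (0,255,255)) for z in(0,.05)]+[(tf(pose,[(-.19,.012,.05),(.0,.012,.05)]),(0,0,255)),(tf(pose,[(.012,0,.05),(.012,-.23,.05)]),(0,0,255))]
E
python3 - <<'E'
from h import *
p=cams.get_image("top")
for u,z in(((307*.64,237*.64),0.),((425*.64,237*.64),0),((298*.64,318*.64),0.05)): print(unproj(p,u,z).round(3))
R=cams.regions_of(p,"carton")
for r in R: print(r["conf"],r["rect"], unproj(p,((r["rect"][0]+r["rect"][2])/2,(r["rect"][1]+r["rect"][3])/2),.06).round(3))
for th in("flange","tin","wrench"): 
  for r in cams.regions_of(p,th)[:1]: print(th,[unproj(p,(r["rect"][i],r["rect"][j]),0.0).round(3).tolist() for i,j in((0,1),(2,3))])
crop(p,(160,115,300,220),5.7,"crop1.png")
E
```

```text
[0.659 0.125 0.   ]
[ 0.666 -0.116  0.   ]
[0.488 0.128 0.05 ]
0.93 [283.2, 76.1, 339.4, 127.9] [ 0.812 -0.231  0.06 ]
0.89 [104.0, 219.0, 181.2, 279.4] [0.35 0.26 0.06]
0.72 [202.3, 149.8, 281.7, 218.2] [ 0.55  -0.024  0.06 ]
0.62 [292.3, 191.7, 343.2, 240.7] [ 0.459 -0.252  0.06 ]
0.62 [299.2, 263.9, 378.9, 335.4] [ 0.218 -0.316  0.06 ]
flange [[0.615, 0.458, 0.0], [0.503, 0.309, 0.0]]
tin [[0.721, -0.374, 0.0], [0.624, -0.485, 0.0]]
wrench [[0.492, -0.43, 0.0], [0.304, -0.516, 0.0]]
```

View pics/crop1.png

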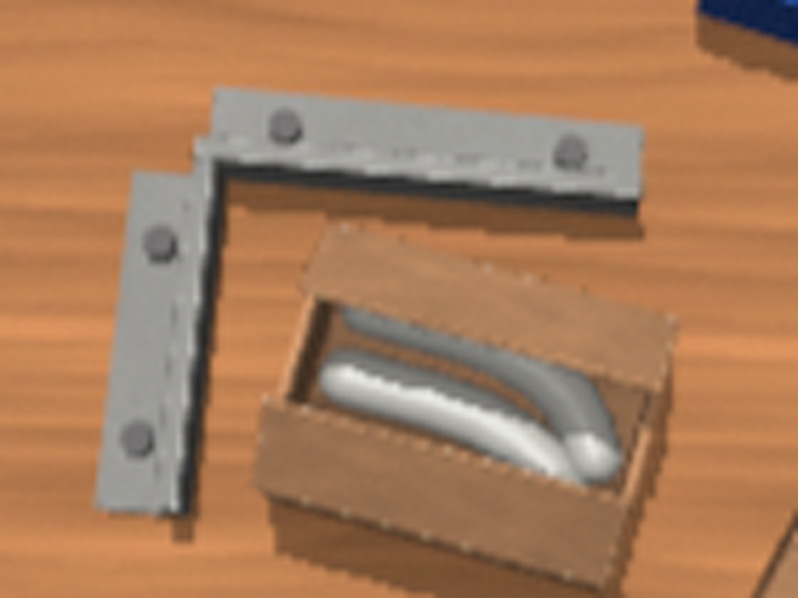

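Crop confirms it: the large cardboard carton, with pipe bends visible through the slot and the stop's inner corner at about (218,165). Next I'll fit poses from the corner pixels.

```bash
cat >> h.py <<'E'
from scipy.optimize import least_squares
def flap_pts(x):
    pose=x[:3];P=[]
    for q,s in((x[3],-1),(x[4],1)):
        a=.6+q; xx=s*(.07-.06*np.cos(a)); z=.085+.06*np.sin(a)
        P+=[(s*.07,.094,.085),(s*.07,-.094,.085),(xx,.094,z),(xx,-.094,z)]
    return tf(pose,P)
def fit_carton(p,uv,x0):  # near hinge L,R, near edge L,R, far hinge L,R, far edge L,R
    r=least_squares(lambda x:(proj(p,flap_pts(x))-uv).ravel(),x0); return r.x,r.fun
E
python3 - <<'E'
from h import *
p=cams.get_image("top"); f=lambda a:np.array(a)/5.7+[160,115]-.5
# stop: line points (z, axis): y-face / x-face
L=[((225,180),0,'x'),((636,214),0,'x'),((222,164),.05,'x'),((638,202),.05,'x'),((214,172),.05,'y'),((181,510),.05,'y')]
W=[(unproj(p,f(u),z)[:2],a) for u,z,a in L]
def res(s):
    c,sn=np.cos(s[2]),np.sin(s[2]); out=[]
    for w,a in W:
        d=w-s[:2]; out.append(c*d[0]+sn*d[1] if a=='x' else -sn*d[0]+c*d[1])
    return out
S=least_squares(res,[.66,.12,0]);print("stop",S.x.round(4),np.round(np.array(S.fun)*1e3,1))
uv=f([(257,488),(605,587),(265,400),(632,500),(340,222),(678,320),(303,288),(660,388)])
x,fun=fit_carton(p,uv,[.55,0,-.2,.4,.4]);print(x.round(4),fun.round(1))
c=tf(x[:3],[(.07,.095,0)])[0];d=c[:2]-S.x[:2];th=S.x[2];print("corner in stop",d@[np.cos(th),np.sin(th)],d@[-np.sin(th),np.cos(th)],"dth",x[2]-th)
ln=stop_lines(S.x)+carton_lines(x[:3],x[3],x[4])
a=[]
crop(p,(160,115,300,220),4,"a.png",ln)
q=cams.get_image("scene");crop(q,(215,170,325,255),4,"b.png",ln)
A=cv2.imread("pics/a.png");B=cv2.imread("pics/b.png");B=cv2.resize(B,(440,340));h=np.zeros((600,800,3),np.uint8);
h=np.zeros((420,800,3),np.uint8);A=cv2.resize(A,(400,300));h[:300,:400]=A;h[:309,400:]=cv2.resize(B,(400,309));h=h[:310];cv2.imwrite("pics/ov1.png",cv2.resize(h,(800,310)))
E
```

```text
stop [ 0.6751  0.1162 -0.0571] [ 1.8  2.4 -1.4 -2.8  0.5 -0.5]
[ 0.5428 -0.0238 -0.2504  0.2709  0.1776] [-0.5 -0.8  0.6 -0.6  0.1 -0.3  0.3  0.4 -1.4  0.5  0.5  0.6 -0.4 -0.1
  0.8  0.3]
corner in stop -0.03710581714673326 -0.06758145736070868 dth -0.19328866983912552
```

View pics/ov1.png

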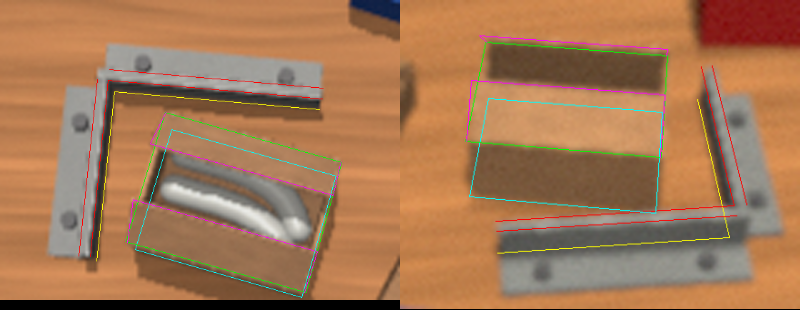

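Both overlays fit: the carton pixels agree within about 1.5 px, and the stop within 3 mm. Plan:
- Turn the tool square with the stop.
- Push +x on the robot-side face with the two spread fingers, which squares the carton.
- Push +y with closed fingers.

First, I'll move over.

```bash
cat >> h.py <<'E'
ST=np.array([.6751,.1162,-.0571])
def instop(xy,S=ST):
    d=np.array(xy[:2])-S[:2];c,s=np.cos(S[2]),np.sin(S[2]);return np.array([c*d[0]+s*d[1],-s*d[0]+c*d[1]])
def state(S=ST):
    o=readout.get_obs();x,y,z,w=o["eef_rot"];tx=np.array([1-2*(y*y+z*z),2*(x*y+z*w)]);
    c,s=np.cos(S[2]),np.sin(S[2])
    print("t",round(float(o["time"]),2),"eef",o["eef_pos"].round(4),"inStop",instop(o["eef_pos"],S).round(4),"toolx-vs-stop -x deg",round(float(np.degrees(np.arctan2(tx[1],tx[0])-S[2]-np.pi)+180)%360-180,2),"F",o["contact_force"].round(1),"j",o["joint_positions"].round(2),"op",round(float(o["opening"]),3))
E
python3 -m jog '[{"tx":-1,"ty":-1,"yaw":-0.0637},{"tx":-1,"ty":-1,"yaw":-0.0637},{"tx":-1,"ty":-1,"yaw":-0.0637},{"tx":-1,"ty":-1,"yaw":-0.0637},{"tx":-1,"ty":-1,"yaw":-0.0637}]' 1 30
python3 -c "from h import *;state()"
```

```text
t 1.05 eef [0.2873 0.5831 0.2483] inStop [-0.4138  0.444 ] toolx-vs-stop -x deg -22.96 F [ 0.3 -0.   0.3] j [-1.18  0.63  0.04  1.52 -0.03  1.   -0.02] op 0.086validation failed for argument at $[0]...
```

```bash
python3 -m jog '[{"tx":-1,"ty":-1,"tz":0,"yaw":-0.0637},{"tx":-1,"ty":-1,"tz":0,"yaw":-0.0637},{"tx":-1,"ty":-1,"tz":0,"yaw":-0.0637},{"tx":-1,"ty":-1,"tz":0,"yaw":-0.0637},{"tx":-1,"ty":-1,"tz":0,"yaw":-0.0637}]' 1 30
python3 -c "from h import *;state()"
```

```text
time: 1.68
eef_pos: [0.3418, 0.4233, 0.2487]
eef_rot: [0.029, 1.0, 0.001, 0.0]
contact_force: [0.2, 0.3, -0.4]
opening: 0.0853
t 1.68 eef [0.3418 0.4233 0.2487] inStop [-0.3503  0.2876] toolx-vs-stop -x deg -0.03 F [ 0.2  0.3 -0.4] j [-0.89  0.48 -0.07  1.81  0.04  0.85  0.53] op 0.085
```

```bash
python3 -m jog '[{"tx":-0.95,"ty":-0.93,"tz":0,"yaw":0},{"tx":-0.95,"ty":-0.93,"tz":0,"yaw":0},{"tx":-0.95,"ty":-0.93,"tz":0,"yaw":0},{"tx":-0.95,"ty":-0.93,"tz":0,"yaw":0}]' >/dev/null
python3 -m jog '[{"tx":0,"ty":-0.93,"tz":0,"yaw":0},{"tx":0,"ty":-0.93,"tz":0,"yaw":0},{"tx":0,"ty":-0.93,"tz":0,"yaw":0}]' >/dev/null
python3 -m jog '[{"tx":0,"ty":-0.93,"tz":0,"yaw":0},{"tx":0,"ty":-0.93,"tz":0,"yaw":0},{"tx":0,"ty":-0.93,"tz":0,"yaw":0}]' >/dev/null
python3 -m jog '[{"tx":0,"ty":-0.93,"tz":0,"yaw":0},{"tx":0,"ty":-0.93,"tz":0,"yaw":0},{"tx":0,"ty":-0.93,"tz":0.4,"yaw":0},{"tx":0,"ty":-0.93,"tz":0.4,"yaw":0}]' 
python3 -c "from h import *;state()"
```

```text
time: 3.42
eef_pos: [0.4289, -0.0273, 0.1984]
eef_rot: [0.027, 1.0, 0.001, -0.003]
contact_force: [-0.1, -0.0, 0.5]
opening: 0.0858
t 3.42 eef [ 0.4289 -0.0273  0.1984] inStop [-0.2376 -0.1573] toolx-vs-stop -x deg 0.16 F [-0.1 -0.   0.5] j [ 0.01  0.4  -0.02  2.15  0.01  0.59  1.5 ] op 0.086
```

```bash
python3 -m jog '[{"tx":0,"ty":0,"tz":0.5,"yaw":0},{"tx":0,"ty":0,"tz":1,"yaw":0},{"tx":0,"ty":0,"tz":1,"yaw":0}]' >/dev/null
python3 -m jog '[{"tx":0,"ty":0,"tz":0.05,"yaw":0},{"tx":0,"ty":0,"tz":0.05,"yaw":0}]' 
python3 - <<'E'
from h import *
state();x=[.5428,-.0238,-.2504,.271,.178]
p=cams.get_image("top");q=cams.get_image("scene");crop(p,(180,130,300,250),5,"a.png",carton_lines(x[:3]));crop(q,(215,150,325,255),4,"b.png",carton_lines(x[:3]))
A=cv2.resize(cv2.imread("pics/a.png"),(400,400));B=cv2.resize(cv2.imread("pics/b.png"),(400,382));h=np.zeros((400,800,3),np.uint8);h[:,:400]=A;h[:382,400:]=B;cv2.imwrite("pics/ov2.png",h)
E
```

```text
time: 4.05
eef_pos: [0.4321, -0.0293, 0.0769]
eef_rot: [0.028, 1.0, 0.0, 0.003]
contact_force: [0.3, 0.8, 0.7]
opening: 0.0857
t 4.05 eef [ 0.4321 -0.0293  0.0769] inStop [-0.2343 -0.1591] toolx-vs-stop -x deg 0.02 F [0.3 0.8 0.7] j [ 0.01  0.65 -0.01  2.25  0.04  0.24  1.48] op 0.086
```

View pics/ov2.png

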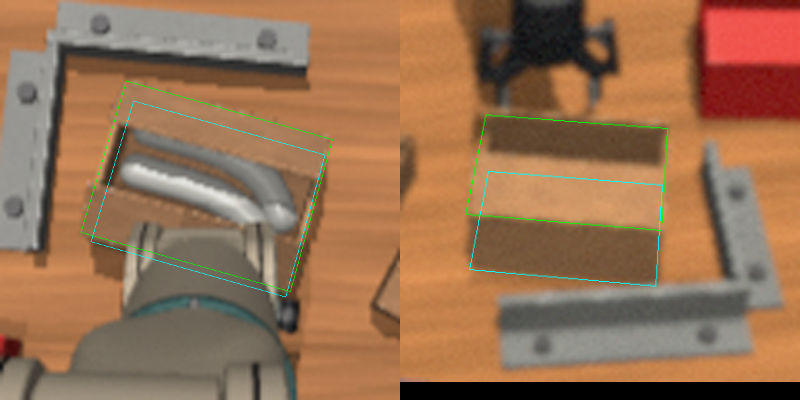

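```bash
python3 -m jog '[{"tx":-0.1,"ty":0,"tz":0,"yaw":0},{"tx":-0.2,"ty":0,"tz":0,"yaw":0},{"tx":-0.28,"ty":0,"tz":0,"yaw":0},{"tx":-0.36,"ty":0,"tz":0,"yaw":0},{"tx":-0.36,"ty":0,"tz":0,"yaw":0}]' 
python3 -m jog '[{"tx":-0.08,"ty":0,"tz":0,"yaw":0},{"tx":-0.16,"ty":0,"tz":0,"yaw":0},{"tx":-0.22,"ty":0,"tz":0,"yaw":0},{"tx":-0.26,"ty":0,"tz":0,"yaw":0},{"tx":-0.26,"ty":0,"tz":0,"yaw":0}]' 
python3 - <<'E'
from h import *
state();x=[.5428,-.0238,-.2504,.271,.178]
p=cams.get_image("top");q=cams.get_image("scene");crop(p,(180,130,300,250),5,"a.png",stop_lines(ST));crop(q,(215,150,325,255),4,"b.png",stop_lines(ST))
A=cv2.resize(cv2.imread("pics/a.png"),(400,400));B=cv2.resize(cv2.imread("pics/b.png"),(400,382));h=np.zeros((400,800,3),np.uint8);h[:,:400]=A;h[:382,400:]=B;cv2.imwrite("pics/ov3.png",h)
E
```

```text
time: 4.78
eef_pos: [0.4748, -0.0323, 0.0742]
eef_rot: [0.029, 1.0, 0.0, 0.001]
contact_force: [-1.1, -0.3, 0.9]
opening: 0.0857
time: 5.4
eef_pos: [0.5053, -0.0337, 0.0743]
eef_rot: [0.028, 1.0, 0.0, 0.001]
contact_force: [-1.8, 0.0, -1.1]
opening: 0.0857
t 5.4 eef [ 0.5053 -0.0337  0.0743] inStop [-0.1609 -0.1594] toolx-vs-stop -x deg 0.01 F [-1.8  0.  -1.1] j [ 0.03  0.71 -0.02  2.05  0.03  0.38  1.49] op 0.086
```

View pics/ov3.png

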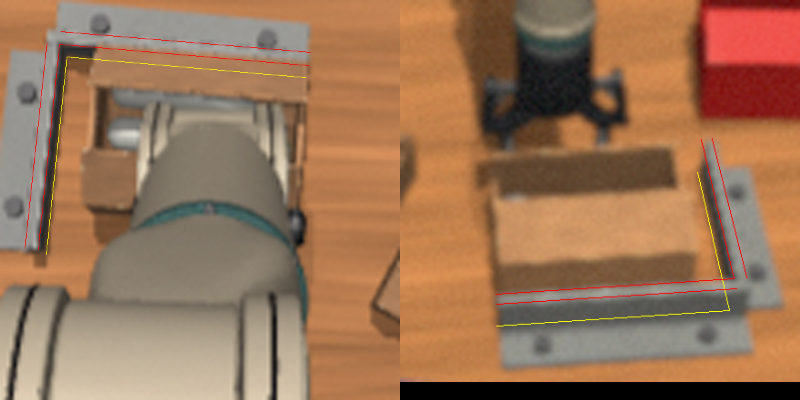

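```bash
python3 -m jog '[{"tx":0.15,"ty":0,"tz":0,"yaw":0},{"tx":0.15,"ty":0,"tz":-0.9,"yaw":0},{"tx":0.15,"ty":-1,"tz":-1,"yaw":0},{"tx":0.15,"ty":-1,"tz":-1,"yaw":0}]' 0 >/dev/null
python3 -m jog '[{"tx":0,"ty":-1,"tz":0,"yaw":0},{"tx":0,"ty":-1,"tz":0,"yaw":0},{"tx":0,"ty":-1,"tz":0,"yaw":0}]' >/dev/null
python3 - <<'E'
from h import *
state()
p=cams.get_image("top");crop(p,(160,115,300,220),5.7,"crop2.png")
E
```

```text
t 6.38 eef [ 0.4722 -0.2722  0.1914] inStop [-0.1804 -0.3993] toolx-vs-stop -x deg -0.58 F [-0.8  1.1 -0.4] j [ 0.51  0.55 -0.06  1.88  0.05  0.71  1.93] op 0.0
```

View pics/crop2.png

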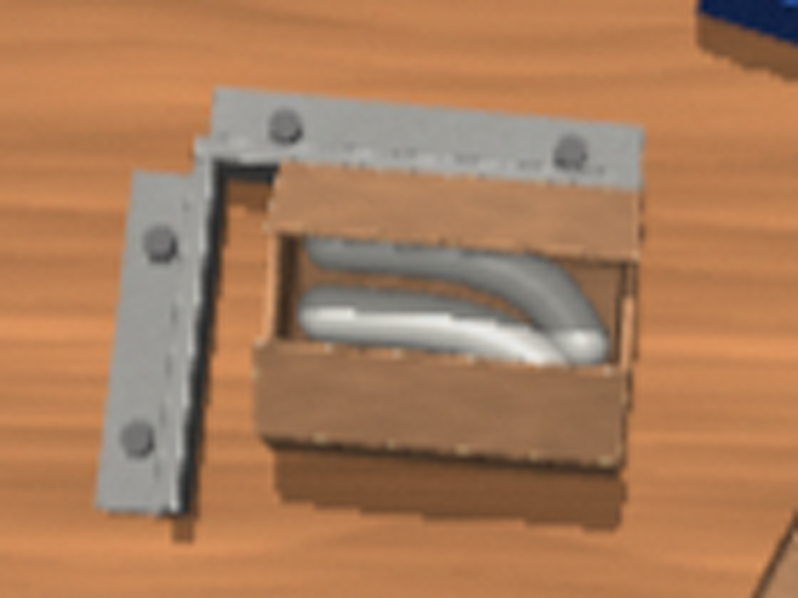

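Carton is now square. Its near hinge runs (262,438)-(618,465) and its far hinge (280,165)-(640,190). The gap is mainly along +y. Now I'll fit the remaining distance.

```bash
python3 - <<'E'
from h import *
p=cams.get_image("top"); f=lambda a:np.array(a)/5.7+[160,115]-.5
uv=f([(262,438),(618,466),(255,343),(630,372),(280,165),(640,190),(265,230),(640,262)])
x,fun=fit_carton(p,uv,[.59,0,-.06,.27,.18]);print(x.round(4),fun.round(1))
print("centre in stop",instop(x[:2]).round(4),"corner",instop(tf(x[:3],[(.07,.095,0)])[0]).round(4),"dth",(x[2]-ST[2]).round(3))
E
```

```text
[ 0.5889 -0.0129 -0.0487  0.2457  0.1663] [-1.  -0.7  0.7 -0.8 -0.3 -0.   0.5 -0.1  0.1  0.5  0.1  1.  -0.1  0.3
  0.  -0.3]
centre in stop [-0.0787 -0.1338] corner [-0.0095 -0.0382] dth 0.008
```

```bash
python3 -m jog '[{"tx":-0.86,"ty":1,"tz":0,"yaw":0},{"tx":-0.86,"ty":1,"tz":0,"yaw":0},{"tx":-0.86,"ty":1,"tz":0,"yaw":0},{"tx":-0.86,"ty":1,"tz":0.5,"yaw":0},{"tx":-0.86,"ty":1,"tz":0.5,"yaw":0}]' 0 >/dev/null
python3 -m jog '[{"tx":0,"ty":0,"tz":0.42,"yaw":0},{"tx":0,"ty":0,"tz":0.42,"yaw":0}]' >/dev/null
python3 -c "from h import *;state()"
```

```text
t 7.35 eef [ 0.5807 -0.1506  0.0794] inStop [-0.079  -0.2718] toolx-vs-stop -x deg -0.0 F [-0.3  0.2  0.9] j [ 0.23  0.78 -0.04  1.79  0.05  0.58  1.67] op 0.0
```

```bash
python3 -m jog '[{"tx":0,"ty":0.12,"tz":0,"yaw":0},{"tx":0,"ty":0.22,"tz":0,"yaw":0},{"tx":0,"ty":0.32,"tz":0,"yaw":0},{"tx":0,"ty":0.4,"tz":0,"yaw":0},{"tx":0,"ty":0.46,"tz":0,"yaw":0}]' 
python3 -m jog '[{"tx":0,"ty":0.03,"tz":0,"yaw":0},{"tx":0,"ty":0.06,"tz":0,"yaw":0}]' 
python3 -c "from h import *;state()
p=cams.get_image('top');crop(p,(160,115,300,220),5.7,'crop3.png')"
```

```text
time: 7.98
eef_pos: [0.5875, -0.099, 0.0826]
eef_rot: [0.029, 1.0, -0.002, 0.002]
contact_force: [0.2, -7.9, 5.8]
opening: 0.0
time: 8.22
eef_pos: [0.5878, -0.0922, 0.0826]
eef_rot: [0.03, 1.0, -0.002, 0.002]
contact_force: [-0.8, -7.5, 6.1]
opening: 0.0
t 8.22 eef [ 0.5878 -0.0922  0.0826] inStop [-0.0752 -0.213 ] toolx-vs-stop -x deg -0.12 F [-0.8 -7.5  6.1] j [ 0.12  0.77 -0.02  1.81  0.04  0.56  1.58] op 0.0
```

View pics/crop3.png

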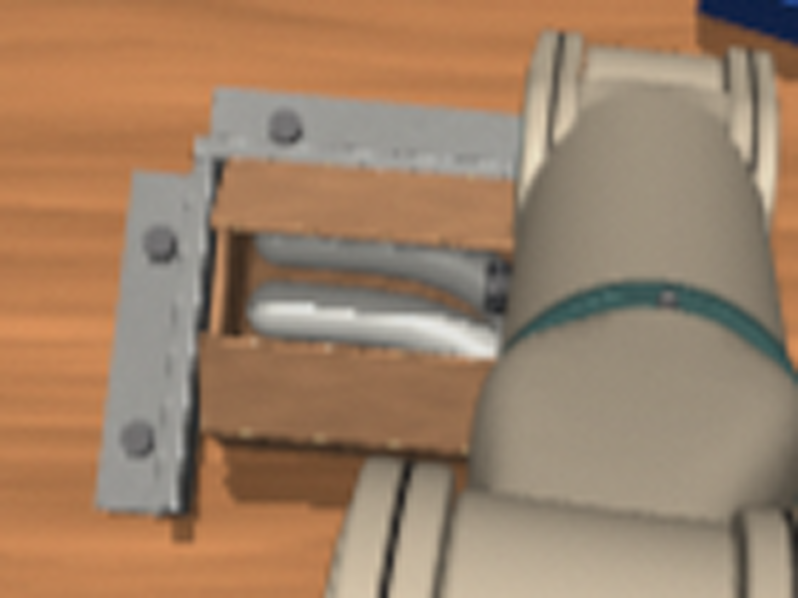

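Gap to the +y bar was closed by about 26 mm, leaving roughly 12 mm. The rim rests on the slanted finger back, which explains the 6 N upward. I'll keep pushing gently until the force rises.

```bash
python3 -m jog '[{"tx":0,"ty":0.03,"tz":0,"yaw":0},{"tx":0,"ty":0.06,"tz":0,"yaw":0}]' 
python3 -m jog '[{"tx":0,"ty":0.02,"tz":0,"yaw":0},{"tx":0,"ty":0.03,"tz":0,"yaw":0}]' 
python3 -m jog '[{"tx":0,"ty":0.02,"tz":0,"yaw":0},{"tx":0,"ty":0.02,"tz":0,"yaw":0}]' 
python3 -c "from h import *;state()"
```

```text
time: 8.52
eef_pos: [0.5881, -0.0851, 0.0825]
eef_rot: [0.03, 1.0, -0.002, 0.002]
contact_force: [-0.5, -6.9, 5.2]
opening: 0.0001
time: 8.78
eef_pos: [0.5884, -0.0813, 0.0825]
eef_rot: [0.03, 1.0, -0.002, 0.002]
contact_force: [-0.3, -7.2, 5.8]
opening: -0.0002
time: 9.02
eef_pos: [0.5883, -0.081, 0.0826]
eef_rot: [0.03, 1.0, -0.003, 0.002]
contact_force: [-0.2, -10.7, 6.4]
opening: -0.0005
t 9.03 eef [ 0.5883 -0.081   0.0826] inStop [-0.0754 -0.2018] toolx-vs-stop -x deg -0.19 F [ -0.2 -10.7   6.4] j [ 0.1   0.77 -0.02  1.81  0.04  0.56  1.56] op -0.001
```

```bash
python3 -m jog '[{"tx":0,"ty":-0.25,"tz":0,"yaw":0},{"tx":0,"ty":-0.25,"tz":-0.5,"yaw":0},{"tx":0,"ty":-0.25,"tz":-1,"yaw":0},{"tx":0,"ty":-0.25,"tz":-1,"yaw":0}]' 0 >/dev/null
python3 -m jog '[{"tx":0.5,"ty":0.2,"tz":0,"yaw":0},{"tx":0.95,"ty":0.5,"tz":0,"yaw":0},{"tx":0.95,"ty":1,"tz":0,"yaw":0},{"tx":0.95,"ty":1,"tz":0,"yaw":0}]' 1 >/dev/null
python3 -c "
from h import *
state()
p=cams.get_image('top');crop(p,(160,115,300,220),5.7,'crop4.png')"
```

```text
t 10.03 eef [0.4778 0.027  0.2007] inStop [-0.1919 -0.1003] toolx-vs-stop -x deg 0.58 F [ 0.9 -0.7 -0.8] j [-0.08  0.46 -0.04  2.04  0.03  0.65  1.38] op 0.072
```

```bash
python3 -m jog '[{"tx":0,"ty":0.05,"tz":0.5,"yaw":0},{"tx":0,"ty":0.05,"tz":1,"yaw":0},{"tx":0,"ty":0.05,"tz":1,"yaw":0}]' 1 >/dev/null
python3 -m jog '[{"tx":0,"ty":0,"tz":0.05,"yaw":0},{"tx":-0.1,"ty":0,"tz":0.05,"yaw":0},{"tx":-0.18,"ty":0,"tz":0.05,"yaw":0},{"tx":-0.25,"ty":0,"tz":0.05,"yaw":0},{"tx":-0.28,"ty":0,"tz":0.05,"yaw":0}]'
python3 -m jog '[{"tx":-0.03,"ty":0,"tz":0,"yaw":0},{"tx":-0.05,"ty":0,"tz":0,"yaw":0},{"tx":-0.05,"ty":0,"tz":0,"yaw":0}]'
python3 -c "from h import *;state()"
```

```text
time: 11.08
eef_pos: [0.5103, 0.0245, 0.0748]
eef_rot: [0.028, 1.0, -0.0, -0.003]
contact_force: [-6.7, 1.0, 6.2]
opening: 0.0848
time: 11.45
eef_pos: [0.5159, 0.0241, 0.0745]
eef_rot: [0.029, 1.0, -0.0, -0.003]
contact_force: [-6.0, 0.3, 3.9]
opening: 0.0853
t 11.45 eef [0.5159 0.0241 0.0745] inStop [-0.1537 -0.101 ] toolx-vs-stop -x deg -0.01 F [-6.   0.3  3.9] j [-0.08  0.71 -0.03  2.02  0.05  0.41  1.37] op 0.085
```

```bash
python3 -m jog '[{"tx":-0.02,"ty":0,"tz":0,"yaw":0},{"tx":-0.02,"ty":0,"tz":0,"yaw":0}]'
python3 -m jog '[{"tx":-0.02,"ty":0,"tz":0,"yaw":0},{"tx":-0.02,"ty":0,"tz":0,"yaw":0}]'
python3 - <<'E'
from h import *
state()
p=cams.get_image("top");q=cams.get_image("scene");crop(p,(180,130,300,250),5,"a.png",stop_lines(ST));crop(q,(215,150,325,255),4,"b.png")
A=cv2.resize(cv2.imread("pics/a.png"),(400,400));B=cv2.resize(cv2.imread("pics/b.png"),(400,382));h=np.zeros((400,800,3),np.uint8);h[:,:400]=A;h[:382,400:]=B;cv2.imwrite("pics/ov5.png",h)
E
```

```text
time: 11.7
eef_pos: [0.5168, 0.024, 0.0743]
eef_rot: [0.029, 1.0, -0.0, -0.004]
contact_force: [-7.7, 0.9, 5.8]
opening: 0.0856
time: 11.95
eef_pos: [0.5169, 0.024, 0.0741]
eef_rot: [0.028, 1.0, -0.0, -0.006]
contact_force: [-11.7, 0.6, 8.7]
opening: 0.0852
t 11.95 eef [0.5169 0.024  0.0741] inStop [-0.1527 -0.1011] toolx-vs-stop -x deg 0.02 F [-11.7   0.6   8.7] j [-0.08  0.72 -0.03  2.01  0.05  0.43  1.37] op 0.085
```

View pics/ov5.png

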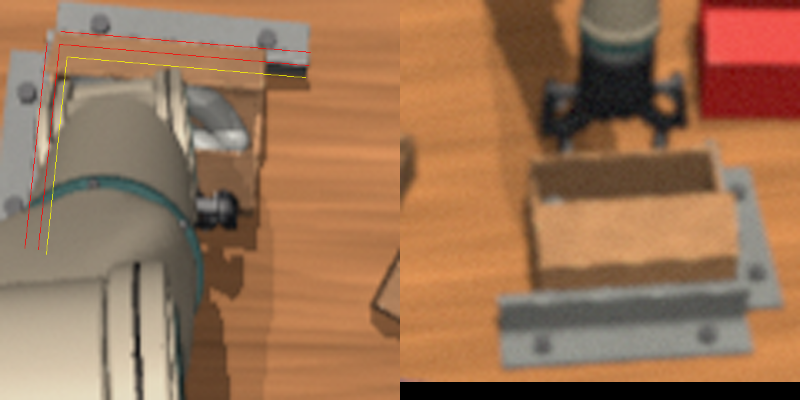

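The push stalled at stop-frame x = -0.1527 with force rising to 12 N. I predicted -0.152 for flush, and the images agree. I'll retreat and verify the fit before touching the flaps.

```bash
python3 -m jog '[{"tx":0.25,"ty":0,"tz":0,"yaw":0},{"tx":0.25,"ty":0,"tz":0,"yaw":0},{"tx":0.25,"ty":0,"tz":-0.5,"yaw":0},{"tx":0.25,"ty":-0.5,"tz":-1,"yaw":0},{"tx":0.25,"ty":-1,"tz":-1,"yaw":0}]' 1 >/dev/null
python3 -m jog '[{"tx":0.1,"ty":-1,"tz":0,"yaw":0},{"tx":0.1,"ty":-1,"tz":0,"yaw":0},{"tx":0.1,"ty":-1,"tz":0,"yaw":0}]' 0 >/dev/null
python3 - <<'E'
from h import *
state()
p=cams.get_image("top")
home=np.r_[tf(ST,[(-.07,-.095,0)])[0][:2],ST[2]]
ln=[carton_lines(home,.246,.166)[i] for i in(1,2,3)]+stop_lines(ST)[:1]
crop(p,(185,130,285,205),8,"c6.png",ln)
E
```

```text
t 13.05 eef [ 0.4677 -0.2055  0.192 ] inStop [-0.1887 -0.3331] toolx-vs-stop -x deg -0.62 F [-0.5  0.5 -0.6] j [ 0.4   0.51 -0.06  1.96  0.05  0.67  1.81] op 0.032
```

View pics/c6.png

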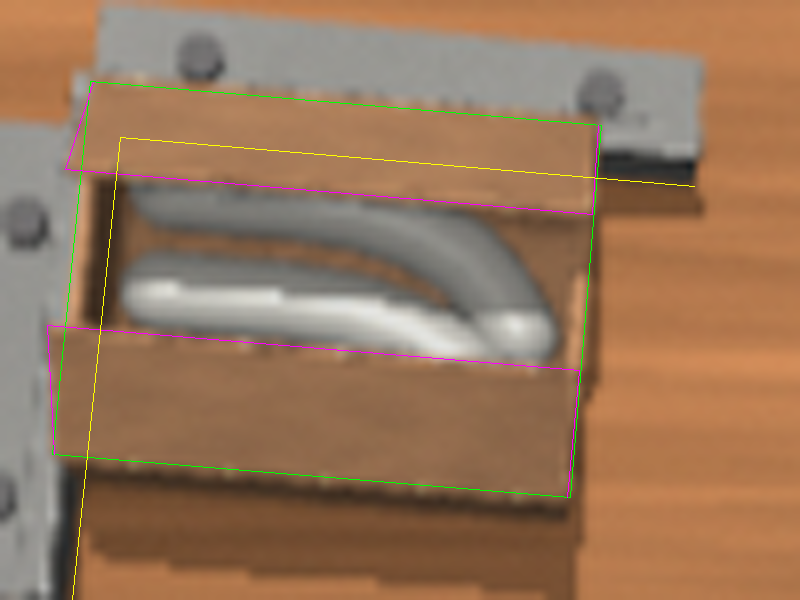

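The overlay of the home pose matches the carton outline within about 1–2 mm, and it is square. The slot lies between (90,180)-(590,215) and (90,330)-(580,370). Now I'll enter the slot with shut fingers, with the tips staying just below the flap edges.

```bash
python3 -m jog '[{"tx":-0.95,"ty":1,"tz":0,"yaw":0},{"tx":-0.95,"ty":1,"tz":0,"yaw":0},{"tx":-0.95,"ty":1,"tz":0,"yaw":0},{"tx":-0.95,"ty":1,"tz":0,"yaw":0}]' 0 >/dev/null
python3 -m jog '[{"tx":0,"ty":1,"tz":0,"yaw":0},{"tx":0,"ty":1,"tz":0,"yaw":0},{"tx":0,"ty":1,"tz":0,"yaw":0},{"tx":0,"ty":1,"tz":0,"yaw":0}]' 0 >/dev/null
python3 -c "from h import *;state()"
```

```text
t 14.1 eef [0.5955 0.034  0.1914] inStop [-0.0748 -0.0866] toolx-vs-stop -x deg 0.03 F [ 0.2 -1.  -0.1] j [-0.08  0.62 -0.04  1.73  0.04  0.8   1.38] op -0.0
```

```bash
python3 -m jog '[{"tx":0,"ty":-0.07,"tz":0.25,"yaw":0},{"tx":0,"ty":-0.07,"tz":0.5,"yaw":0},{"tx":0,"ty":-0.07,"tz":0.5,"yaw":0}]' 0
python3 -m jog '[{"tx":0.07,"ty":0,"tz":0,"yaw":0},{"tx":0.14,"ty":0,"tz":0,"yaw":0},{"tx":0.2,"ty":0,"tz":0,"yaw":0},{"tx":0.25,"ty":0,"tz":0,"yaw":0},{"tx":0.3,"ty":0,"tz":0,"yaw":0}]'
python3 -c "from h import *;state()"
```

```text
time: 14.48
eef_pos: [0.5935, 0.0235, 0.1295]
eef_rot: [0.03, 1.0, -0.001, -0.003]
contact_force: [-0.0, 0.2, 0.1]
opening: 0.0001
time: 15.1
eef_pos: [0.559, 0.0281, 0.1316]
eef_rot: [0.029, 1.0, 0.0, -0.0]
contact_force: [1.8, 0.0, 0.2]
opening: 0.0001
t 15.1 eef [0.559  0.0281 0.1316] inStop [-0.1109 -0.0946] toolx-vs-stop -x deg -0.02 F [1.8 0.  0.2] j [-0.07  0.66 -0.04  1.88  0.04  0.61  1.37] op 0.0
```

```bash
python3 -m jog '[{"tx":0.06,"ty":0,"tz":0,"yaw":0},{"tx":0.12,"ty":0,"tz":0,"yaw":0},{"tx":0.18,"ty":0,"tz":0,"yaw":0},{"tx":0.22,"ty":0,"tz":0,"yaw":0}]'
python3 -m jog '[{"tx":0.06,"ty":0,"tz":0,"yaw":0},{"tx":0.12,"ty":0,"tz":0,"yaw":0},{"tx":0.18,"ty":0,"tz":0,"yaw":0},{"tx":0.18,"ty":0,"tz":0,"yaw":0}]'
python3 -c "from h import *;state()"
```

```text
time: 15.6
eef_pos: [0.5327, 0.0295, 0.1313]
eef_rot: [0.029, 1.0, 0.0, -0.0]
contact_force: [1.7, 0.4, -0.6]
opening: 0.0002
time: 16.1
eef_pos: [0.5104, 0.0307, 0.1313]
eef_rot: [0.029, 1.0, -0.0, -0.001]
contact_force: [-0.1, 0.1, 0.7]
opening: 0.0001
t 16.1 eef [0.5104 0.0307 0.1313] inStop [-0.1595 -0.0947] toolx-vs-stop -x deg -0.01 F [-0.1  0.1  0.7] j [-0.09  0.61 -0.04  2.01  0.05  0.53  1.35] op 0.0
```

```bash
python3 -m jog '[{"tx":-0.4,"ty":0,"tz":0,"yaw":0},{"tx":-0.75,"ty":0,"tz":0,"yaw":0},{"tx":-0.85,"ty":0,"tz":0,"yaw":0},{"tx":-0.92,"ty":0,"tz":0,"yaw":0},{"tx":-1,"ty":0,"tz":0,"yaw":0}]'
python3 -m jog '[{"tx":-0.08,"ty":0,"tz":0,"yaw":0},{"tx":-0.16,"ty":0,"tz":0,"yaw":0},{"tx":-0.24,"ty":0,"tz":0,"yaw":0},{"tx":-0.32,"ty":0,"tz":0,"yaw":0},{"tx":-0.36,"ty":0,"tz":0,"yaw":0}]'
python3 -m jog '[{"tx":-0.06,"ty":0,"tz":0,"yaw":0},{"tx":-0.12,"ty":0,"tz":0,"yaw":0},{"tx":-0.15,"ty":0,"tz":0,"yaw":0},{"tx":-0.15,"ty":0,"tz":0,"yaw":0}]'
python3 -c "from h import *;state()"
```

```text
time: 16.73
eef_pos: [0.6291, 0.024, 0.1308]
eef_rot: [0.029, 1.0, -0.0, -0.002]
contact_force: [-1.1, -0.6, 0.9]
opening: 0.0001
time: 17.35
eef_pos: [0.675, 0.0212, 0.131]
eef_rot: [0.029, 1.0, 0.0, -0.0]
contact_force: [-1.4, 0.4, 0.2]
opening: 0.0004
time: 17.85
eef_pos: [0.6931, 0.0202, 0.1315]
eef_rot: [0.029, 1.0, 0.0, 0.001]
contact_force: [0.3, 0.1, -0.1]
opening: 0.0001
t 17.85 eef [0.6931 0.0202 0.1315] inStop [ 0.0235 -0.0948] toolx-vs-stop -x deg -0.03 F [ 0.3  0.1 -0.1] j [-0.05  0.82 -0.04  1.48  0.04  0.84  1.41] op 0.0
```

Now I'll retreat up and to the side, then check.

```bash
python3 -m jog '[{"tx":0.2,"ty":0,"tz":-0.5,"yaw":0},{"tx":0.3,"ty":0,"tz":-0.9,"yaw":0},{"tx":0.3,"ty":-0.5,"tz":-0.9,"yaw":0},{"tx":0.3,"ty":-1,"tz":-0.9,"yaw":0}]' >/dev/null
python3 -m jog '[{"tx":0.2,"ty":-1,"tz":0,"yaw":0},{"tx":0.4,"ty":-1,"tz":0,"yaw":0},{"tx":0.4,"ty":-1,"tz":0,"yaw":0},{"tx":0.4,"ty":-1,"tz":0,"yaw":0}]' >/dev/null
python3 - <<'E'
from h import *
state()
p=cams.get_image("top")
home=np.r_[tf(ST,[(-.07,-.095,0)])[0][:2],ST[2]]
ln=[carton_lines(home,1.75,1.75)[i] for i in(1,2,3)]
crop(p,(185,120,285,220),6,"a.png",ln)
q=cams.get_image("scene");crop(q,(230,170,310,270),6,"b.png",ln)
A=cv2.resize(cv2.imread("pics/a.png"),(420,420));B=cv2.resize(cv2.imread("pics/b.png"),(336,420));cv2.imwrite("pics/ov7.png",np.hstack([A,B]))
for th in("flange","tin","wrench"): 
  for r in cams.regions_of(p,th)[:1]: print(th,r["conf"],np.round(r["rect"]))
E
```

```text
t 18.85 eef [ 0.5948 -0.2148  0.2397] inStop [-0.0612 -0.335 ] toolx-vs-stop -x deg -0.1 F [0.4 0.8 0.1] j [ 0.33  0.61 -0.05  1.58  0.04  0.95  1.78] op 0.0
flange 0.96 [ 92. 161. 131. 198.]
tin 0.43 [378. 144. 389. 162.]
wrench 0.74 [377. 208. 399. 271.]
```

View pics/ov7.png

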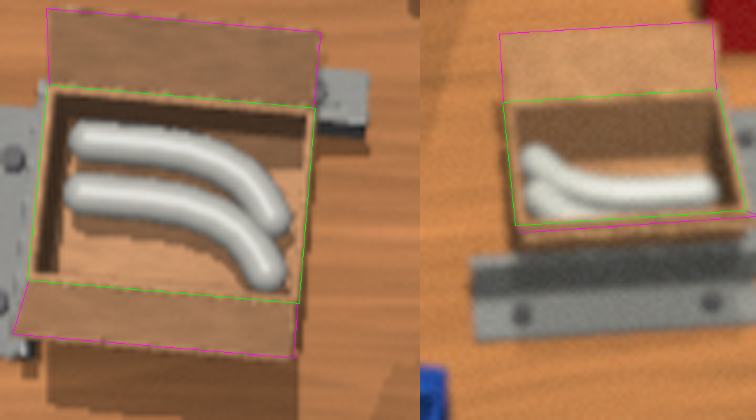

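Both flaps are at about 1.75 rad and the carton lies on the home outline. As insurance, I'll lightly reseat it from inside: +x wall, then +y wall, with tips at 65 mm, above the 51 mm contents.

```bash
python3 -m jog '[{"tx":-0.13,"ty":1,"tz":0,"yaw":0},{"tx":-0.13,"ty":1,"tz":0,"yaw":0},{"tx":-0.13,"ty":1,"tz":0,"yaw":0}]' 0 >/dev/null
python3 -m jog '[{"tx":0,"ty":1,"tz":0,"yaw":0},{"tx":0,"ty":1,"tz":0,"yaw":0},{"tx":0,"ty":1,"tz":0,"yaw":0},{"tx":0,"ty":1,"tz":0,"yaw":0}]' >/dev/null
python3 -m jog '[{"tx":0,"ty":0,"tz":0.5,"yaw":0},{"tx":0,"ty":0,"tz":1,"yaw":0},{"tx":0,"ty":0,"tz":1,"yaw":0}]' >/dev/null
python3 -m jog '[{"tx":0,"ty":0,"tz":0.3,"yaw":0},{"tx":0,"ty":0,"tz":0.3,"yaw":0}]'
python3 -c "from h import *;state()"
```

```text
time: 20.6
eef_pos: [0.624, 0.0229, 0.0839]
eef_rot: [0.029, 1.0, -0.0, -0.001]
contact_force: [-0.5, -0.6, 0.3]
opening: 0.0001
t 20.6 eef [0.624  0.0229 0.0839] inStop [-0.0457 -0.0961] toolx-vs-stop -x deg -0.11 F [-0.5 -0.6  0.3] j [-0.06  0.8  -0.04  1.72  0.05  0.63  1.38] op 0.0
```

```bash
python3 -m jog '[{"tx":-0.08,"ty":0,"tz":0,"yaw":0},{"tx":-0.16,"ty":0,"tz":0,"yaw":0},{"tx":-0.21,"ty":0,"tz":0,"yaw":0},{"tx":-0.21,"ty":0,"tz":0,"yaw":0}]'
python3 -m jog '[{"tx":-0.02,"ty":0,"tz":0,"yaw":0},{"tx":-0.02,"ty":0,"tz":0,"yaw":0}]'
python3 -m jog '[{"tx":-0.02,"ty":0,"tz":0,"yaw":0},{"tx":-0.02,"ty":0,"tz":0,"yaw":0}]'
python3 -c "from h import *;state()"
```

```text
time: 21.1
eef_pos: [0.6502, 0.0227, 0.0838]
eef_rot: [0.029, 1.0, 0.0, 0.001]
contact_force: [0.4, 0.0, -0.6]
opening: 0.0002
time: 21.35
eef_pos: [0.6517, 0.0227, 0.0832]
eef_rot: [0.029, 1.0, -0.0, -0.0]
contact_force: [0.5, 0.8, 0.1]
opening: 0.0001
time: 21.6
eef_pos: [0.6543, 0.0225, 0.0833]
eef_rot: [0.029, 1.0, 0.0, 0.0]
contact_force: [-0.2, 0.2, -0.4]
opening: -0.0001
t 21.6 eef [0.6543 0.0225 0.0833] inStop [-0.0154 -0.0948] toolx-vs-stop -x deg -0.03 F [-0.2  0.2 -0.4] j [-0.05  0.83 -0.04  1.63  0.05  0.68  1.39] op -0.0
```

```bash
for i in 1; do python3 -m jog '[{"tx":-0.02,"ty":0,"tz":0,"yaw":0},{"tx":-0.02,"ty":0,"tz":0,"yaw":0}]'
python3 -m jog '[{"tx":-0.02,"ty":0,"tz":0,"yaw":0},{"tx":-0.02,"ty":0,"tz":0,"yaw":0}]'; done | grep -A2 -E "eef_pos|contact"
python3 -c "from h import *;state()"
```

```text
eef_pos: [0.6548, 0.0224, 0.0831]
eef_rot: [0.029, 1.0, -0.0, -0.002]
contact_force: [-4.8, -0.3, 3.9]
opening: 0.0001
time: 22.1
eef_pos: [0.6554, 0.0224, 0.083]
eef_rot: [0.029, 1.0, -0.0, -0.004]
contact_force: [-8.4, -0.3, 7.4]
opening: -0.0001
t 22.1 eef [0.6554 0.0224 0.083 ] inStop [-0.0144 -0.0948] toolx-vs-stop -x deg -0.02 F [-8.4 -0.3  7.4] j [-0.05  0.84 -0.04  1.62  0.05  0.7   1.39] op -0.0
```

```bash
python3 -m jog '[{"tx":0.2,"ty":0,"tz":0,"yaw":0},{"tx":0.4,"ty":0.2,"tz":0,"yaw":0},{"tx":0.4,"ty":0.4,"tz":0,"yaw":0},{"tx":0.4,"ty":0.57,"tz":0,"yaw":0},{"tx":0.4,"ty":0.6,"tz":0,"yaw":0}]'
python3 -m jog '[{"tx":0,"ty":0.03,"tz":0,"yaw":0},{"tx":0,"ty":0.03,"tz":0,"yaw":0}]'
python3 -m jog '[{"tx":0,"ty":0.02,"tz":0,"yaw":0},{"tx":0,"ty":0.02,"tz":0,"yaw":0}]'
python3 -c "from h import *;state()"
```

```text
time: 22.72
eef_pos: [0.6158, 0.0992, 0.0834]
eef_rot: [0.027, 1.0, 0.001, 0.001]
contact_force: [0.1, 0.8, -0.1]
opening: -0.0
time: 22.98
eef_pos: [0.6156, 0.0995, 0.0833]
eef_rot: [0.029, 1.0, -0.0, 0.0]
contact_force: [1.2, 0.3, 0.1]
opening: 0.0004
time: 23.22
eef_pos: [0.6156, 0.1025, 0.0834]
eef_rot: [0.029, 1.0, -0.0, 0.0]
contact_force: [0.1, -0.7, -0.3]
opening: 0.0003
t 23.23 eef [0.6156 0.1025 0.0834] inStop [-0.0586 -0.0171] toolx-vs-stop -x deg -0.05 F [ 0.1 -0.7 -0.3] j [-0.19  0.8  -0.03  1.72  0.03  0.62  1.27] op 0.0
```

```bash
python3 -m jog '[{"tx":0,"ty":0.02,"tz":0,"yaw":0},{"tx":0,"ty":0.02,"tz":0,"yaw":0}]'
python3 -m jog '[{"tx":0,"ty":0.02,"tz":0,"yaw":0},{"tx":0,"ty":0.02,"tz":0,"yaw":0}]'
python3 -c "from h import *;state()"
```

```text
time: 23.48
eef_pos: [0.6156, 0.1032, 0.0834]
eef_rot: [0.029, 1.0, -0.001, -0.0]
contact_force: [-1.2, -5.3, 1.3]
opening: -0.0
time: 23.72
eef_pos: [0.6155, 0.1034, 0.0833]
eef_rot: [0.03, 1.0, -0.002, -0.001]
contact_force: [-1.3, -10.0, 2.2]
opening: -0.0001
t 23.73 eef [0.6155 0.1034 0.0833] inStop [-0.0587 -0.0162] toolx-vs-stop -x deg -0.17 F [ -1.3 -10.    2.2] j [-0.2   0.8  -0.02  1.72  0.04  0.63  1.27] op -0.0
```

Both walls are solid against the bars: 8 N in x and 10 N in y with no further motion. Now I'll back off, rise clear and take a last look.

```bash
python3 -m jog '[{"tx":0.1,"ty":-0.2,"tz":0,"yaw":0},{"tx":0.1,"ty":-0.4,"tz":0,"yaw":0},{"tx":0.1,"ty":-0.4,"tz":-0.5,"yaw":0},{"tx":0.1,"ty":-0.4,"tz":-1,"yaw":0}]' >/dev/null
python3 -m jog '[{"tx":0,"ty":-0.5,"tz":-0.4,"yaw":0},{"tx":0,"ty":-1,"tz":-0.4,"yaw":0},{"tx":0,"ty":-1,"tz":-0.4,"yaw":0}]' >/dev/null
python3 -m jog '[{"tx":0,"ty":-1,"tz":0,"yaw":0},{"tx":0,"ty":-1,"tz":0,"yaw":0},{"tx":0,"ty":-1,"tz":0,"yaw":0},{"tx":0,"ty":-1,"tz":0,"yaw":0}]' >/dev/null
python3 - <<'E'
from h import *
state()
p=cams.get_image("top")
home=np.r_[tf(ST,[(-.07,-.095,0)])[0][:2],ST[2]]
ln=[carton_lines(home,1.75,1.75)[i] for i in(1,2,3)]
crop(p,(185,120,285,220),6,"a.png",ln)
q=cams.get_image("scene");crop(q,(230,170,310,270),6,"b.png",ln)
A=cv2.resize(cv2.imread("pics/a.png"),(420,420));B=cv2.resize(cv2.imread("pics/b.png"),(336,420));cv2.imwrite("pics/ov8.png",np.hstack([A,B]))
for th in("flange","tin","wrench"): 
  for n,i in(("top",p),("scene",q)):
    print(th,n,[(r["conf"],np.round(r["rect"]).tolist()) for r in cams.regions_of(i,th)[:2]])
E
```

```text
t 25.1 eef [ 0.5876 -0.1775  0.251 ] inStop [-0.0706 -0.2982] toolx-vs-stop -x deg 0.02 F [0.4 1.1 0. ] j [ 0.28  0.57 -0.04  1.62  0.03  0.95  1.74] op 0.0
flange top [(0.68, [91.0, 160.0, 133.0, 201.0])]
flange scene [(0.69, [352.0, 189.0, 382.0, 217.0])]
tin top [(0.37, [372.0, 204.0, 399.0, 270.0])]
tin scene [(0.71, [140.0, 222.0, 172.0, 258.0])]
wrench top [(0.72, [373.0, 204.0, 400.0, 272.0]), (0.41, [358.0, 136.0, 386.0, 167.0])]
wrench scene [(0.75, [135.0, 177.0, 150.0, 212.0])]
```

View pics/ov8.png

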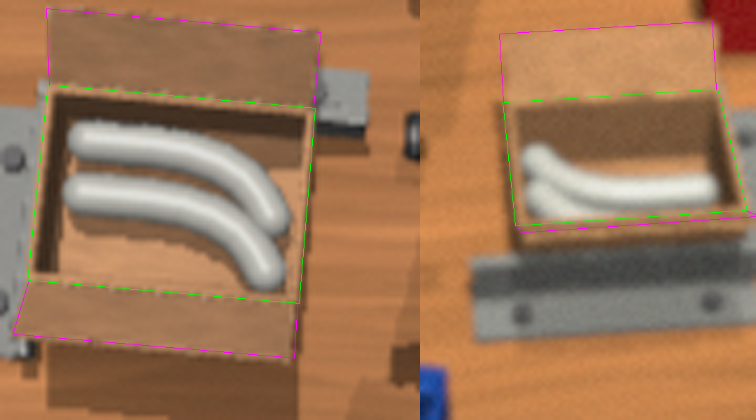

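The carton rim lies on the home outline and both flaps match the 1.75 rad outlines. The bystanders are unmoved and the arm is clear, so I'll hand in.

```bash
python3 -c "from rig import hand_in;print(hand_in())"
```

```text
the job is handed in; nothing more can be done
None
```

I pushed the large cardboard carton square into the corner of the stop, swung both flaps outwards, and handed the job in at about 25 s of the 64 s allowed. No verdict was reported.

**How it went:** I pushed +x with spread fingers, +y with shut fingers, then +x again. Next I swung each flap out with shut fingers from inside the slot. Last, I pressed the carton lightly against both bars from inside.

**Last checks:**
- **Seating:** both inside presses stalled against the bars, at about 8 N in x and 10 N in y. The rim matched the computed home outline in both cameras to about 2 mm.
- **Flaps:** both matched outlines drawn at about 1.75 rad, against the required 1.15. This is judged by eye from the overlays.
- **Flange and wrench:** found where they started, to within a few pixels.
- **Tin:** the scene camera had it at its starting pixels. In the last top view the tin network marked the wrench instead, which I took as a misdetection because the arm never went near the tin.
- **Robot:** raised clear, with wrist forces near zero.

**Unexplained:** some pushes showed an upward force of up to about 9 N. I think the rim was bearing on the slanted finger backs, but I did not confirm it.

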